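Unpack the lens adapter and hold it locked in the camera's bayonet mount

ROBOT

A 6-joint arm with a two-finger parallel gripper is mounted at the origin on the work surface. World frame = base frame: x ahead of the robot, y to its left, z up, the work surface at z = 0. Lengths are in m, angles in rad, forces in N, time in s.
With the tool pointing down it reaches from about 0.35 to 0.925 m from the base axis. Payload 6.4 kg.
Tool frame: the origin (TCP) lies between the finger pads; the fingertips stand 22 mm ahead of it and the grasp point (between the pads) lies 3 mm ahead of it; z points along the fingers, y is the line along which they close (so a half turn about z gives the same grasp; the last joint's range is limited). The gripper opens to 94 mm and grips with 3 to 60 N. Pads are 16 mm wide; open, the fingers measure 119 mm over their backs; the gripper's body (75 mm by 177 mm) begins 78 mm behind the grasp point.
Start: joints at [-1.454, 0.245, 1.558, -0, 1.339, -0.174], TCP at [0.186, -0.623, 0.19] pointing down, gripper open.
Joint ranges: [-3.13, 3.13], [-1.02, 2.26], [0.13, 2.54], [-0.95, 4.09], [0.21, 2.88], [-2.74, 2.74]. Speed limits (rad/s): [2.57, 2.57, 3.14, 3.14, 3.14, 3.14].

INTERFACE

Orientations are given as a unit quaternion [w, x, y, z].
In Python, from plant import manip gives the robot as it stands.
- The arm moves only by the tool jog_arm, never from a script. Its argument "rows" is a list of rows, each an object of numbers: "dx", "dy", "dz": the shift along the world's x, y, z in cm; "twist": the turn about the world's z in rad. In form: [{"dx": .., "dy": .., "dz": .., "twist": ..}, ...]. A call has 1 to 12 rows; each row is the pose to reach, as a shift and turn from the pose commanded when the call began; what a row does not reach only later rows make up. A row lasts 1/10 s, in which the tool goes at most 50 mm and 8.59 degrees, less where a joint would pass 70% of its speed; a pose out of reach is approached as far as the arm can. A call with a gripper value outside its range is refused whole. "fingers" is the closure, from -1 (fully open) to 1 (shut), set as the call begins (left out, the last holds). The fingers move at their own pace and stop on an object; "squeeze" is the grip in N (left out, the last holds). Time passes only in rows, so rows that repeat a pose let the fingers close. It gives the time, the measured TCP pose, the force, the opening and the grip force at its end, in the units of the state.
- manip.read_state(): the state, without advancing time (a new reading comes with each control period).
- manip.read_camera(name): name is "scene" or "top" or "wrist"; returns a dict with "frame" (480x640x3 uint8, blue, green, red), "z_map" (480x640 float32, m along the optical axis (not along the pixel's ray), 0 where there is no reading), "fovy" (degrees; the focal length in pixels is half the picture's height over the tangent of half this angle, whatever the lens; pixels are square), "cx", "cy" (the principal point, pixels), "xyz" and "attitude" of the camera in the world; the wrist camera has in their place "hand_eye" (4x4, takes a point from camera to tool coordinates, whose origin is the TCP and whose axes are the flange's). Camera axes: x right, y up, looking along -z (the intrinsics and any distortion apply to the point x, -y, -z); pixel columns grow to the right and rows downward; lengths in m; the calibration is good to about 2 mm. A picture is of the moment at which its call begins: read the wrist's pose just before it.
- manip.finish_job(): hands the job in; it is judged then, once.
The state is a dict: "t": time; "joint_pos": joint angles; "qvel": joint speeds; "tau": joint torques, N m; "eef_pos": TCP position; "ee_rot": TCP orientation; "ft_force": force on the tool from outside, world axes, zero at the start; "ft_torque": the same for the moment, N m; "finger_gap": opening from 0.0 (shut) to 1.0 (fully open); "gripper_force": force on a finger pad.
Only numpy, scipy, OpenCV 4.12 (cv2) and the standard library are available. Lean on these libraries where they do the work, as an engineer would, in place of code of your own. Each camera call takes 0.05 s, during which the arm holds its last target. There are 200 camera calls.

TASK

Fold both flaps of the small carton back, well past upright, and leave them open; then lift the lens adapter out and push it nose first into the bayonet mount on top of the blue camera, all the way down against the spring until its flange is flush with the mount. Keeping it pressed flush, twist it a quarter turn clockwise (seen from above) to the stop, and finish while still gripping it there, pressed home and turned against the springs, so that I can tighten the clamp screw. Do not let go of it at the end, and leave the bottle, the power supply and the copper carrier alone.

Things in the scene. Friction and masses are not known exactly. Their poses are not given: they have to be found in the camera images.
- carton: Small open cardboard carton, fixed, outside 128 (x) x 188 (y) x 80 mm (z), walls 4 mm; origin at the centre of its underside, z up. A flap is hinged on each long rim (x = -62 and +62 mm, 80.5 mm up, hinge lines along the carton's y). Carton and camera change sides from run to run.
- flap_near (a joint): Cardboard flap on the carton's -x rim, 45 mm long, 184 wide, 3 thick. 0 = level, pointing to the middle; 1.57 = upright; 3.14 = level outside; 4.2 = stop. Starts half open, 0.7 to 1.1, a 55 to 83 mm gap between the flaps' free edges. Stays where left (0.012 N m). Pushed level at its edge from inside it can jam by friction: lift the edge as you push it out.
- flap_far (a joint): The same flap on the carton's +x rim: 0 = level, pointing to the middle; 1.57 = upright; 3.14 = level again, outside; 4.2 = hanging outside (stop).
- adapter: Lens adapter, loose, 64 mm tall, about 0.15 kg; origin on its axis at the foot, z up (12 mm above the table at the start). From the foot up: aluminium nose of radius 9 mm widening to 12 at 8 mm, shaft of radius 12 to 26 mm, flange, black grip. Two opposite lugs on its +y and -y sides, 8 mm wide, reaching 19 mm from the axis, 8 to 14 mm above the foot. Same after a half turn.
- adapter_flange (a point): Centre of the underside of the adapter's flange (radius 24, 3 mm thick), 26 mm above its foot. It meets mount when the adapter is fully home.
- camera: Blue camera, fixed on its back, 100 x 100 x 75 mm; origin at the centre of its underside, z up. A spring plunger inside meets the adapter's foot when the flange is still 10 mm above the mount; pushing takes 3 N then, 7 N at flush.
- mount (a point): Centre of the bayonet bore on the upper face of the dark mount plate, 75 mm above the table, axes as the camera's. Plate 8 mm thick, bore 27 mm wide, two notches 12 mm wide towards +y and -y to 21 mm from the axis, a red mark beyond each. The lugs enter by the notches and can turn only below the plate (flange less than 4 mm above it).
- plunger (a joint): How far the spring plunger in the camera is pushed down, in m: 0 free, 0.010 when the adapter's flange is flush on the mount.
- rotor (a joint): Spring-loaded ring in the camera that the lugs take along, clockwise from above, rad: 0 at rest, 1.45 at its stop. With 0.15 rad of play the adapter itself turns about 1.6 rad from the notches to the stop. Return torque 0.03 N m at 0, 0.15 at the stop; let go, the adapter springs back.
- cleaner: White cleaner bottle with blue cap, diameter 48 mm, 120 mm tall, standing beyond the work; origin at its foot. Leave it alone.
- power_brick: Light grey power supply, 85 x 42 x 28 mm, lying flat; origin at the centre of its underside. Leave it alone.
- carrier: Copper circuit carrier with a white strip, 60 x 160 x 16 mm, lying flat; origin at the centre of its underside. Leave it alone.
- foam_hole (a point): Centre of a 42 mm square hole, on the top of the pale grey foam block that fills the carton to 38 mm above the table. The adapter hangs in it by its flange, upright, its x axis along the carton's y within 0.35 rad.
- adapter_grip (a point): Centre of the adapter's flat-sided black grip, 46.5 mm above its foot: 28 mm across the flats (adapter x: grip it here) by 38 mm (y), from 29 to 64 mm above the foot. On top a lens window and two red marks, which lie over the lugs.
Not all that is in view belongs to the job. Of the things like the adapter, leave any that is pink or yellow; of the rest the smaller one is meant.

How it is judged:
By the outcome, as a careful person would: the job done as asked, in the order asked, and still so for the second after the job is handed in, while the arm keeps its last pose, push and grip.
It also fails if it takes over 72 s, if anything falls off the work surface, if the arm or the gripper's body presses on something with over 40 N, if the wrist force passes 120 N, or if a joint passes its speed limit or range.

## Working session

There is one attempt and no reset: what is moved stays moved. The work goes in short steps, Python scripts to look and compute and a tool call to move; the robot and the scene stay as the last step left them, time stands still between calls to the robot, and variables do not carry over. Pictures are saved under pics/ and viewed, at most 10 in all, crops included, and the job is handed in when it is done.

Besides the shell and the picture viewer there is one more tool, called after "Call:" in YAML: its name, and indented under it one key for each argument. jog_arm: Moves the arm, as the interface text tells. Its arguments: {"type":"object","properties":{"rows":{"type":"array","items":{"type":"object","properties":{"dx":{"type":"number"},"dy":{"type":"number"},"dz":{"type":"number"},"twist":{"type":"number"}}}},"fingers":{"type":"number"},"squeeze":{"type":"number"}},"required":["rows"]}

```bash
mkdir -p pics; ls; cat > h.py <<'E'
import numpy as np, cv2
from plant import manip
from scipy.spatial.transform import Rotation as R
def q2R(q): q=np.asarray(q); return R.from_quat([q[1],q[2],q[3],q[0]]).as_matrix() if q.shape==(4,) else q
def look(n):
    s=manip.read_state(); c=manip.read_camera(n)
    if n=="wrist":
        T=np.eye(4); T[:3,:3]=q2R(s["ee_rot"]); T[:3,3]=s["eef_pos"]; T=T@np.array(c["hand_eye"])
        c["R"],c["p"]=T[:3,:3],T[:3,3]
    else: c["R"],c["p"]=q2R(c["attitude"]),np.array(c["xyz"])
    c["f"]=240/np.tan(np.radians(c["fovy"])/2)
    return c
def cast(c,u,v,z):
    d=c["R"]@np.array([(u-c["cx"])/c["f"],-(v-c["cy"])/c["f"],-1]); return c["p"]+d*(z-c["p"][2])/d[2]
def cloud(c):
    Z=c["z_map"]; v,u=np.mgrid[0:480,0:640]
    P=np.stack([(u-c["cx"])/c["f"]*Z,-(v-c["cy"])/c["f"]*Z,-Z],-1)@c["R"].T+c["p"]; P[Z==0]=np.nan; return P
E
python3 - <<'E'
from h import *
for n in ["top","scene"]:
    c=look(n); cv2.imwrite(f"pics/{n}0.png",c["frame"]); np.savez(f"{n}0.npz",**{k:c[k] for k in c})
    print(n,c["fovy"],c["cx"],c["cy"],c["xyz"],c["attitude"],[k for k in c])
print(manip.read_state())
E
```

```text
pics
top 42.723385253188 317.1360858681288 236.03513814015855 [ 0.46543104 -0.10388003  1.1573376 ] [-0.69494358 -0.05663225  0.03819087  0.7158126 ] ['frame', 'z_map', 'fovy', 'cx', 'cy', 'xyz', 'attitude', 'R', 'p', 'f']
scene 54.895550407580465 316.0579317954681 240.9017475437663 [ 1.07033336 -0.65727914  0.8838173 ] [0.87810924 0.33985101 0.12161842 0.31406116] ['frame', 'z_map', 'fovy', 'cx', 'cy', 'xyz', 'attitude', 'R', 'p', 'f']
{'t': 0.1, 'joint_pos': array([-1.45410795e+00,  2.45723249e-01,  1.55889680e+00, -6.98348619e-06,
        1.33869610e+00, -1.74098662e-01]), 'qvel': array([ 5.65000508e-05, -2.28161094e-03, -2.45373537e-03, -2.15769719e-03,
        5.82657673e-04,  4.70216424e-04]), 'tau': array([-4.69678416e-04, -4.16912448e+01, -3.15526021e+01,  6.86305342e-02,
        3.09725921e-02, -5.44595298e-05]), 'eef_pos': array([ 0.18629617, -0.62213503,  0.18906648]), 'ee_rot': array([-8.61489996e-04,  9.89448484e-01,  1.44882554e-01,  2.13371659e-05]), 'ft_force': array([-0.3531298 ,  0.41632539,  0.56517574]), 'ft_torque': array([0.01720031, 0.01355486, 0.01372306]), 'gripper_force': 0.0, 'finger_gap': 0.998025941193978}
```

View pics/top0.png

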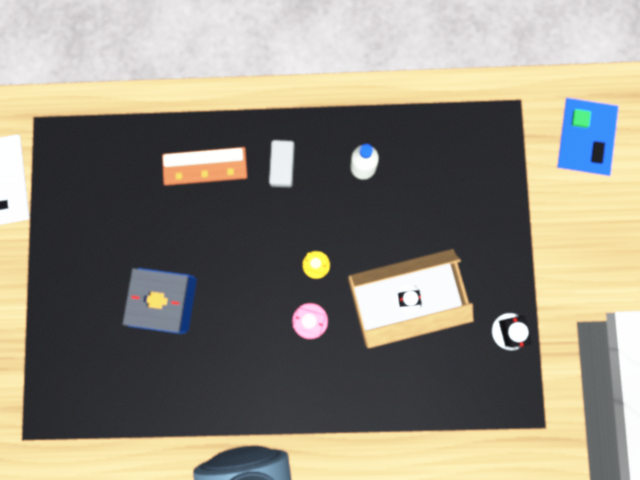

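View pics/scene0.png

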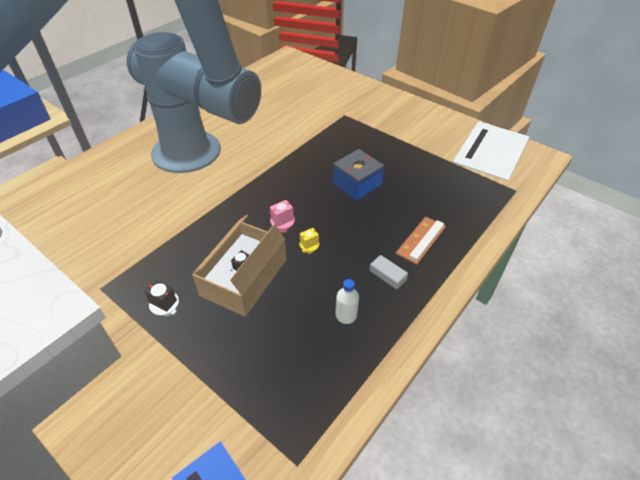

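The top view shows the carton at about (410,300), with the target adapter in it at (410,298), and the camera at (158,300). The decoys are yellow at (316,264), pink at (310,321) and a large one at (512,332). The scene view agrees.

```bash
python3 - <<'E'
from h import *
c=dict(np.load("top0.npz")); 
for k in c:
    if c[k].shape==(): c[k]=float(c[k])
f=c["frame"]; P=cloud(c); hsv=cv2.cvtColor(f,cv2.COLOR_BGR2HSV); H,S,V=cv2.split(hsv)
print("zrange table",np.nanmedian(P[350:420,100:300,2]))
def box(m,x0,y0,x1,y1):
    o=np.zeros_like(m);o[y0:y1,x0:x1]=m[y0:y1,x0:x1];return o
red=((H<8)|(H>172))&(S>120)&(V>80)
for nm,b,z in (("mountmarks",(120,265,200,335),.075),("adapter",(385,280,435,320),.076)):
    n,l,st,ce=cv2.connectedComponentsWithStats(box(red,*b).astype(np.uint8))
    for i in range(1,n):
        if st[i,4]>=2: print(nm,st[i,4],ce[i],cast(c,*ce[i],z))
# camera plate
Zc=P[265:335,120:200]; m=np.abs(Zc[...,2]-.075)<.012; print("plate",m.sum()); 
r=cv2.minAreaRect(np.float32(Zc[m][:,:2])); print(r)
# adapter top
Za=P[280:320,385:435]; m=(Za[...,2]>.06)&(Za[...,2]<.1); print("adtop",m.sum(),np.nanmedian(Za[m],0)); 
w=box((V>200)&(S<40),395,285,428,312)
# foam
Zf=P[240:350,345:480]; m=np.abs(Zf[...,2]-.038)<.008; print("foam",m.sum(),cv2.minAreaRect(np.float32(Zf[m][:,:2])))
# brown by slice along carton
br=box((H>8)&(H<25)&(S>70),340,245,480,350)&np.isfinite(P[...,2])
r=cv2.minAreaRect(np.float32(P[br][:,:2]));print("brown",r, np.nanmin(P[br][:,2]),np.nanmax(P[br][:,2]))
ctr=np.array(r[0])
for u in (390,410,430):
    print(u,[(v,*np.round(P[v,u]*1000).astype(int).tolist()) for v in range(250,345,3) if np.isfinite(P[v,u,2])])
cv2.imwrite("pics/crop.png",cv2.resize(f[240:355,340:485],None,fx=5,fy=5,interpolation=cv2.INTER_CUBIC))
E
```

```text
zrange table 0.0013242696352380179
mountmarks 19 [135. 297.] [0.51322029 0.24805032 0.075     ]
mountmarks 19 [174.84210526 302.42105263] [0.50164297 0.17697334 0.075     ]
adapter 10 [400.5 299. ] [ 0.49626715 -0.22027038  0.076     ]
adapter 2 [419.  296.5] [ 0.49969018 -0.25267484  0.076     ]
plate 3008
((0.5066208243370056, 0.21180197596549988), (0.10230671614408493, 0.09989538788795471), 80.76747131347656)
adtop 363 [ 0.49658932 -0.23664568  0.07613859]
foam 3871 ((0.4953879415988922, -0.2366664707660675), (0.1256224662065506, 0.18543720245361328), 12.701507568359375)
brown ((0.5003320574760437, -0.2494649589061737), (0.14240708947181702, 0.21566294133663177), 12.646368026733398) -0.00577965519042789 0.12354061462346633
390 [(250, 591, -213, -1), (253, 585, -212, 2), (256, 580, -212, 3), (259, 574, -212, 2), (262, 568, -212, 0), (265, 563, -212, -4), (268, 550, -203, 93), (271, 544, -202, 103), (274, 538, -200, 113), (277, 533, -200, 117), (280, 532, -207, 39), (283, 527, -207, 40), (286, 521, -206, 42), (289, 516, -206, 38), (292, 510, -206, 39), (295, 505, -206, 40), (298, 50
[... 1070 characters left out ...]
89, -288, -2), (253, 583, -288, -1), (256, 569, -274, 85), (259, 563, -272, 98), (262, 557, -271, 103), (265, 551, -269, 110), (268, 546, -268, 118), (271, 547, -280, 37), (274, 541, -280, 36), (277, 535, -279, 40), (280, 530, -280, 35), (283, 525, -279, 37), (286, 519, -279, 37), (289, 514, -279, 37), (292, 508, -278, 37), (295, 503, -278, 39), (298, 498, -277, 39), (301, 492, -277, 40), (304, 487, -277, 40), (307, 481, -276, 42), (310, 476, -277, 37), (313, 471, -276, 38), (316, 465, -265, 112), (319, 460, -265, 107), (322, 455, -265, 102), (325, 450, -266, 99), (328, 445, -267, 91), (331, 440, -268, 83), (334, 432, -280, 0), (337, 427, -279, 3), (340, 421, -280, -1), (343, 416, -280, -3)]
```

View pics/crop.png

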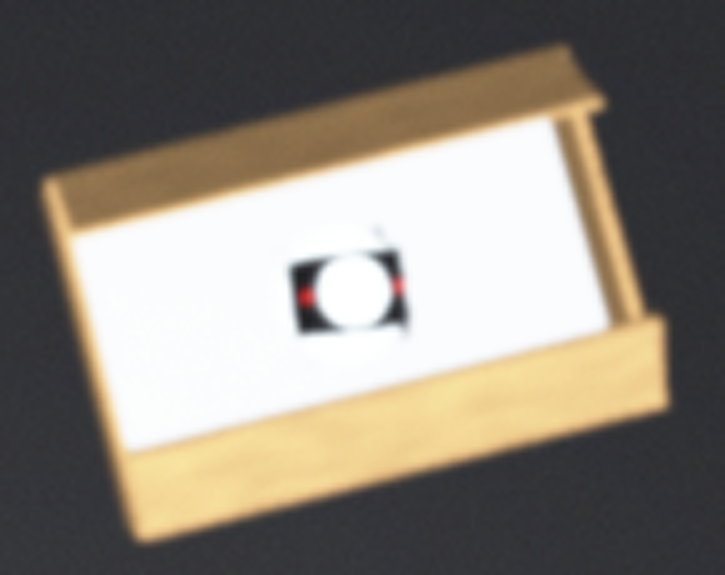

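Carton centre is about (0.495,-0.237) with yaw 0.22, and the mount is about (0.507,0.2125) with yaw -0.16. The adapter top is at z 0.076, so it is 64 mm tall as specified, and its grip's long side lies roughly along world y. I'll move above the carton with fingers shut to fold the flaps.

Call:
jog_arm:
  rows:
    - {"dx": 16,"dy": 17,"dz": 2,"twist": 0.75}
    - {"dx": 31.9,"dy": 34.1,"dz": 2,"twist": 1.5}
    - {"dx": 31.9,"dy": 34.1,"dz": 2,"twist": 1.5}
    - {"dx": 31.9,"dy": 34.1,"dz": 2,"twist": 1.5}
    - {"dx": 31.9,"dy": 34.1,"dz": 2,"twist": 1.5}
    - {"dx": 31.9,"dy": 34.1,"dz": 2,"twist": 1.5}
    - {"dx": 31.9,"dy": 34.1,"dz": 2,"twist": 1.5}
    - {"dx": 31.9,"dy": 34.1,"dz": 2,"twist": 1.5}
    - {"dx": 31.9,"dy": 34.1,"dz": 2,"twist": 1.5}
    - {"dx": 31.9,"dy": 34.1,"dz": 2,"twist": 1.5}
    - {"dx": 31.9,"dy": 34.1,"dz": 2,"twist": 1.5}
    - {"dx": 31.9,"dy": 34.1,"dz": 2,"twist": 1.5}
  fingers: 1
  squeeze: 20

```text
t: 1.3
eef_pos: [0.5049, -0.2818, 0.2096]
ee_rot: [-0.0, 0.626, 0.78, -0.0]
ft_force: [-0.2, 0.8, -0.5]
finger_gap: 0.017
gripper_force: 0.0
```

Call:
jog_arm:
  rows:
    - {"dx": 0,"dy": 0,"dz": -5}
    - {"dx": 0,"dy": 0,"dz": -10.4}
    - {"dx": -1.5,"dy": -0.33,"dz": -10.4}
    - {"dx": -2.4,"dy": -0.55,"dz": -9.8}
    - {"dx": -3.4,"dy": -0.76,"dz": -9}
    - {"dx": -4.4,"dy": -1,"dz": -8.2}
    - {"dx": -5.4,"dy": -1.2,"dz": -8}
    - {"dx": -6.8,"dy": -1.5,"dz": -8}
    - {"dx": -8.3,"dy": -1.9,"dz": -9}
    - {"dx": -9.6,"dy": -2.1,"dz": -9.8}
    - {"dx": -9.9,"dy": -2.2,"dz": -9.8}
    - {"dx": -9.9,"dy": -2.2,"dz": -9.8}

```text
validation failed for argument at $.ro...
```

Call:
jog_arm:
  rows:
    - {"dx": 0,"dy": 0,"dz": -5,"twist": 0}
    - {"dx": 0,"dy": 0,"dz": -10.4,"twist": 0}
    - {"dx": -1.5,"dy": -0.33,"dz": -10.4,"twist": 0}
    - {"dx": -2.4,"dy": -0.55,"dz": -9.8,"twist": 0}
    - {"dx": -3.4,"dy": -0.76,"dz": -9,"twist": 0}
    - {"dx": -4.4,"dy": -1,"dz": -8.2,"twist": 0}
    - {"dx": -5.4,"dy": -1.2,"dz": -8,"twist": 0}
    - {"dx": -6.8,"dy": -1.5,"dz": -8,"twist": 0}
    - {"dx": -8.3,"dy": -1.9,"dz": -9,"twist": 0}
    - {"dx": -9.6,"dy": -2.1,"dz": -9.8,"twist": 0}
    - {"dx": -9.9,"dy": -2.2,"dz": -9.8,"twist": 0}
    - {"dx": -9.9,"dy": -2.2,"dz": -9.8,"twist": 0}

```text
t: 2.5
eef_pos: [0.4058, -0.3037, 0.1119]
ee_rot: [-0.0, 0.626, 0.78, 0.0]
ft_force: [0.5, -0.7, 0.2]
finger_gap: 0.008
gripper_force: 0.0
```

Call:
jog_arm:
  rows:
    - {"dx": 0,"dy": 0,"dz": 5,"twist": 0}
    - {"dx": 5,"dy": 1.1,"dz": 5,"twist": 0}
    - {"dx": 9.9,"dy": 2.2,"dz": 5,"twist": 0}
    - {"dx": 10.9,"dy": 2.4,"dz": -0.6,"twist": 0}
    - {"dx": 12,"dy": 2.7,"dz": -0.6,"twist": 0}
    - {"dx": 13,"dy": 2.9,"dz": 0.2,"twist": 0}
    - {"dx": 13.8,"dy": 3.1,"dz": 1,"twist": 0}
    - {"dx": 14.8,"dy": 3.3,"dz": 1.6,"twist": 0}
    - {"dx": 16,"dy": 3.6,"dz": 1.8,"twist": 0}
    - {"dx": 17.5,"dy": 3.9,"dz": 1.2,"twist": 0}
    - {"dx": 18.9,"dy": 4.2,"dz": 0.2,"twist": 0}
    - {"dx": 19.8,"dy": 4.4,"dz": 0,"twist": 0}

```text
t: 3.7
eef_pos: [0.6052, -0.2594, 0.112]
ee_rot: [-0.0, 0.625, 0.78, 0.0]
ft_force: [-0.2, -0.2, 0.3]
finger_gap: -0.0
gripper_force: 0.0
```

Call:
jog_arm:
  rows:
    - {"dx": 0,"dy": 0,"dz": 5,"twist": 0}
    - {"dx": -3,"dy": 0.6,"dz": 9,"twist": -0.06}
    - {"dx": -7,"dy": 1.4,"dz": 12,"twist": -0.12}
    - {"dx": -10.9,"dy": 2.3,"dz": 12,"twist": -0.12}
    - {"dx": -10.9,"dy": 2.3,"dz": 12,"twist": -0.12}
    - {"dx": -10.9,"dy": 2.3,"dz": 12,"twist": -0.12}
  fingers: -0.28

```text
t: 4.3
eef_pos: [0.4954, -0.2369, 0.2331]
ee_rot: [0.001, 0.671, 0.741, 0.0]
ft_force: [0.8, -0.9, 0.1]
finger_gap: 0.478
gripper_force: 0.0
```

```bash
python3 - <<'E'
from h import *
c=look("wrist"); f=c["frame"]; cv2.imwrite("pics/w1.png",f); print(np.round(c["p"],3),np.round(manip.read_state()["eef_pos"],4))
P=cloud(c); hsv=cv2.cvtColor(f,cv2.COLOR_BGR2HSV); H,S,V=cv2.split(hsv)
red=((H<8)|(H>172))&(S>120)&(V>60)
n,l,st,ce=cv2.connectedComponentsWithStats(red.astype(np.uint8))
for i in range(1,n):
    if st[i,4]>=20: print(st[i],ce[i],cast(c,*ce[i],.076),np.nanmedian(P[l==i],0))
m=(P[...,2]>.066)&(P[...,2]<.085)&(np.hypot(P[...,0]-.4966,P[...,1]+.2366)<.035)
print("grip",m.sum(),cv2.minAreaRect(np.float32(P[m][:,:2])),np.median(P[m],0))
m=np.abs(P[...,2]-.038)<.005; print("foam",cv2.minAreaRect(np.float32(P[m][:,:2])))
t=look("top"); cv2.imwrite("pics/t1.png",np.vstack([f,t["frame"]])[:,:] if 0 else t["frame"])
Pt=cloud(t); m=(np.abs(Pt[...,0]-.5)<.16)&(np.abs(Pt[...,1]+.24)<.12)
for x in np.arange(.38,.62,.02):
    k=m&(np.abs(Pt[...,0]-x-( -.22)*(Pt[...,1]+.237))<.004); print(round(x,2),np.round(np.nanpercentile(Pt[k][:,2],[10,50,90]),3) if k.any() else None)
E
```

```text
[ 0.488 -0.165  0.429] [ 0.496  -0.2371  0.2329]
[291   1   8  11  55] [294.85454545   6.30909091] [ 0.45715673 -0.0779484   0.076     ] [ 0.45792347 -0.07991114  0.08384858]
[327 199   4   7  24] [328.5 202. ] [ 0.4972033  -0.22241742  0.076     ] [ 0.49718237 -0.22223425  0.07727204]
grip 1496 ((0.4986823499202728, -0.2374926060438156), (0.02792220003902912, 0.03776577115058899), 5.49412727355957) [ 0.49831272 -0.2363289   0.07704895]
foam ((0.46971577405929565, -0.3533579111099243), (0.6281602382659912, 0.3358527421951294), 61.682098388671875)
0.38 [0.575 0.606 0.62 ]
0.4 [0.574 0.596 0.611]
0.42 [0.389 0.584 0.6  ]
0.44 [0.386 0.575 0.588]
0.46 [0.114 0.565 0.581]
0.48 [0.043 0.562 0.582]
0.5 [0.039 0.563 0.578]
0.52 [0.037 0.564 0.574]
0.54 [0.037 0.548 0.57 ]
0.56 [0.078 0.091 0.55 ]
0.58 [-0.001  0.006  0.39 ]
0.6 [-0.001  0.001  0.004]
```

View pics/w1.png

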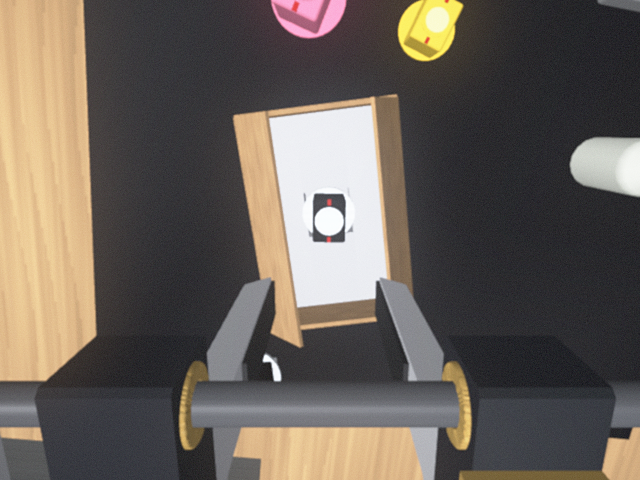

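The wrist view shows the adapter at (328,215) with its red marks at (328,202) and (328,240). I can't tell from it whether the flaps are open, so I'll check heights across the carton.

```bash
python3 - <<'E'
from h import *
c=look("wrist"); P=cloud(c); r=P-np.array([.4954,-.2367,0]); X=.976*r[...,0]+.218*r[...,1]; Y=-.218*r[...,0]+.976*r[...,1]
for y0 in (-.05,.06):
  print(y0,[(x,np.round(np.percentile(P[k][:,2]*1000,[5,95])).tolist()) for x in range(-120,121,8) for k in [(np.abs(X*1000-x)<2)&(np.abs(Y-y0)<.006)] if k.sum()>3])
E
```

```text
-0.05 [(-120, [-0.0, 3.0]), (-112, [0.0, 3.0]), (-104, [0.0, 3.0]), (-96, [1.0, 3.0]), (-88, [1.0, 3.0]), (-80, [0.0, 3.0]), (-56, [90.0, 92.0]), (-48, [96.0, 101.0]), (-40, [39.0, 110.0]), (-32, [38.0, 118.0]), (-24, [38.0, 40.0]), (-16, [38.0, 40.0]), (-8, [37.0, 40.0]), (0, [38.0, 40.0]), (8, [38.0, 40.0]), (16, [38.0, 40.0]), (24, [38.0, 40.0]), (32, [38.0, 40.0]), (40, [38.0, 40.0]), (48, [37.0, 40.0]), (56, [99.0, 105.0]), (64, [86.0, 92.0]), (80, [1.0, 2.0]), (88, [1.0, 3.0]), (96, [0.0, 3.0]), (104, [0.0, 3.0]), (112, [0.0, 3.0]), (120, [1.0, 3.0])]
0.06 [(-120, [0.0, 3.0]), (-112, [1.0, 3.0]), (-104, [1.0, 4.0]), (-96, [0.0, 3.0]), (-88, [1.0, 3.0]), (-80, [1.0, 3.0]), (-56, [87.0, 92.0]), (-48, [97.0, 101.0]), (-40, [38.0, 111.0]), (-32, [38.0, 118.0]), (-24, [38.0, 40.0]), (-16, [37.0, 40.0]), (-8, [38.0, 40.0]), (0, [37.0, 40.0]), (8, [37.0, 40.0]), (16, [38.0, 40.0]), (24, [38.0, 40.0]), (32, [38.0, 40.0]), (40, [37.0, 40.0]), (48, [38.0, 119.0]), (56, [99.0, 105.0]), (64, [85.0, 91.0]), (80, [1.0, 3.0]), (88, [0.0, 3.0]), (96, [0.0, 3.0]), (104, [0.0, 3.0]), (112, [0.0, 3.0]), (120, [1.0, 3.0])]
```

The flaps did not move: their edges are still at z 0.118. The fast moves probably cut the corner above them. I'll repeat slowly and check the depth reached before pushing.

Call:
jog_arm:
  rows:
    - {"dx": 1.2,"dy": -4.3,"dz": 0,"twist": 0}
    - {"dx": 1.2,"dy": -4.3,"dz": 0,"twist": 0}
    - {"dx": 1.2,"dy": -4.3,"dz": -3,"twist": 0}
    - {"dx": 1.2,"dy": -4.3,"dz": -6,"twist": 0}
    - {"dx": 1.2,"dy": -4.3,"dz": -9,"twist": 0}
    - {"dx": 1.2,"dy": -4.3,"dz": -12.8,"twist": 0}
    - {"dx": 1.2,"dy": -4.3,"dz": -12.8,"twist": 0}
    - {"dx": 1.2,"dy": -4.3,"dz": -12.8,"twist": 0}
  fingers: 1

```text
t: 5.25
eef_pos: [0.5077, -0.2795, 0.104]
ee_rot: [-0.001, 0.671, 0.742, 0.0]
ft_force: [-0.4, 0.6, -0.3]
finger_gap: 0.013
gripper_force: 0.0
```

Call:
jog_arm:
  rows:
    - {"dx": -1,"dy": -0.22,"dz": 0,"twist": 0}
    - {"dx": -2,"dy": -0.44,"dz": 0,"twist": 0}
    - {"dx": -2.6,"dy": -0.57,"dz": 0.5,"twist": 0}
    - {"dx": -3.2,"dy": -0.7,"dz": 1,"twist": 0}
    - {"dx": -3.2,"dy": -0.7,"dz": 1,"twist": 0}

```text
t: 5.75
eef_pos: [0.4754, -0.2877, 0.1158]
ee_rot: [0.001, 0.671, 0.741, -0.0]
ft_force: [1.0, 0.7, 0.6]
finger_gap: 0.003
gripper_force: 0.0
```

```bash
cat >> h.py <<'E'
def prof(c,y0=(-.08,.0,.06)):
  P=cloud(c); r=P-np.array([.498,-.236,0]); X=.976*r[...,0]+.218*r[...,1]; Y=-.218*r[...,0]+.976*r[...,1]
  for y in y0:
    print(y,[(x,np.round(np.percentile(P[k][:,2]*1000,[5,95])).tolist()) for x in range(-120,121,8) for k in [(np.abs(X*1000-x)<2)&(np.abs(Y-y)<.006)] if k.sum()>3])
E
python3 - <<'E'
from h import *
c=look("wrist"); cv2.imwrite("pics/w2.png",c["frame"]); prof(c)
E
```

```text
-0.08 [(-120, [1.0, 3.0]), (-112, [1.0, 3.0]), (-104, [1.0, 3.0]), (-96, [1.0, 3.0]), (-88, [1.0, 3.0]), (-80, [1.0, 3.0]), (-64, [83.0, 86.0]), (-40, [112.0, 114.0]), (-16, [38.0, 40.0]), (-8, [38.0, 40.0]), (0, [38.0, 40.0]), (8, [38.0, 40.0]), (16, [38.0, 40.0]), (24, [38.0, 40.0]), (32, [38.0, 40.0]), (40, [38.0, 122.0]), (48, [38.0, 114.0]), (56, [38.0, 100.0]), (64, [84.0, 88.0]), (96, [1.0, 4.0]), (104, [1.0, 3.0]), (112, [1.0, 3.0]), (120, [1.0, 3.0])]
0.0 [(-120, [1.0, 3.0]), (-112, [0.0, 3.0]), (-104, [1.0, 3.0]), (-96, [1.0, 3.0]), (-88, [1.0, 3.0]), (-80, [1.0, 3.0]), (-64, [83.0, 86.0]), (-56, [90.0, 95.0]), (-48, [99.0, 104.0]), (-40, [108.0, 113.0]), (-32, [38.0, 117.0]), (-24, [38.0, 43.0]), (-16, [40.0, 61.0]), (-8, [76.0, 79.0]), (0, [77.0, 79.0]), (8, [76.0, 79.0]), (16, [75.0, 77.0]), (24, [38.0, 43.0]), (32, [38.0, 40.0]), (40, [38.0, 122.0]), (48, [38.0, 114.0]), (56, [38.0, 101.0]), (64, [82.0, 87.0]), (96, [1.0, 3.0]), (104, [1.0, 3.0]), (112, [1.0, 3.0]), (120, [0.0, 3.0])]
0.06 [(-120, [1.0, 3.0]), (-112, [1.0, 3.0]), (-104, [1.0, 3.0]), (-96, [1.0, 3.0]), (-88, [1.0, 3.0]), (-80, [1.0, 3.0]), (-64, [83.0, 86.0]), (-56, [90.0, 95.0]), (-48, [99.0, 104.0]), (-40, [109.0, 113.0]), (-32, [38.0, 117.0]), (-24, [38.0, 40.0]), (-16, [38.0, 40.0]), (-8, [38.0, 40.0]), (0, [38.0, 40.0]), (8, [38.0, 40.0]), (16, [38.0, 40.0]), (24, [38.0, 40.0]), (32, [38.0, 40.0]), (40, [38.0, 122.0]), (48, [38.0, 114.0]), (56, [38.0, 100.0]), (64, [83.0, 88.0]), (96, [1.0, 3.0]), (104, [1.0, 3.0]), (112, [1.0, 3.0]), (120, [1.0, 3.0])]
```

View pics/w2.png

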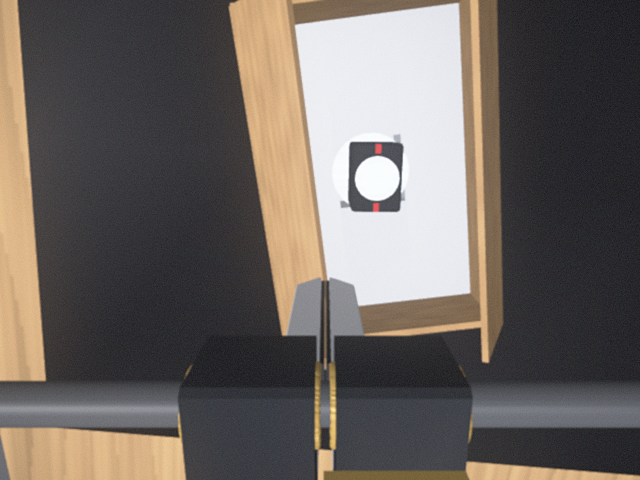

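The wrist view shows closed fingertips at (325,280), overlapping the near flap's edge, yet the flap is unmoved. I'll check where the tips really are.

```bash
python3 - <<'E'
from h import *
c=look("wrist"); s=manip.read_state(); Rt=q2R(s["ee_rot"]); print(s["eef_pos"],s["ft_force"],s["joint_pos"])
P=cloud(c)
def proj(p):
    q=c["R"].T@(p-c["p"]); return c["cx"]+c["f"]*q[0]/-q[2], c["cy"]+c["f"]*q[1]/q[2], -q[2]
for d in (0,.003,.022): print(d,proj(s["eef_pos"]+Rt@[0,0,d]))
for v in (275,280,285,295,310,330): print(v,[np.round(P[v,u]*1000).tolist() for u in (290,305,320,335,350)])
t=look("top"); print("scene")
b=look("scene"); cv2.imwrite("pics/s2.png",cv2.resize(b["frame"][180:340,150:360],None,fx=3.5,fy=3.5))
E
```

```text
[ 0.47547473 -0.28705736  0.11475002] [ 0.15104121 -0.1752323  -0.90093928] [-7.47369698e-01  1.05992715e-01  1.86136183e+00  1.29168477e-04
  1.17300131e+00 -8.46992124e-01]
0 (np.float64(324.9720884820461), np.float64(282.8032236795607), np.float64(0.20774434805296965))
0.003 (np.float64(324.9688443770088), np.float64(280.70076990551644), np.float64(0.21064814840534554))
0.022 (np.float64(324.9502086108713), np.float64(268.62322112202554), np.float64(0.22903888397039288))
275 [[457.0, -291.0, 97.0], [465.0, -286.0, 108.0], [473.0, -283.0, 117.0], [485.0, -309.0, 39.0], [495.0, -307.0, 39.0]]
280 [[457.0, -294.0, 96.0], [466.0, -290.0, 106.0], [472.0, -278.0, 136.0], [479.0, -278.0, 135.0], [495.0, -311.0, 39.0]]
285 [[458.0, -297.0, 96.0], [466.0, -279.0, 141.0], [472.0, -278.0, 143.0], [479.0, -278.0, 141.0], [485.0, -277.0, 143.0]]
295 [[458.0, -303.0, 95.0], [467.0, -279.0, 153.0], [473.0, -279.0, 152.0], [478.0, -278.0, 154.0], [484.0, -277.0, 153.0]]
310 [[459.0, -313.0, 93.0], [467.0, -279.0, 167.0], [473.0, -280.0, 165.0], [478.0, -277.0, 169.0], [484.0, -277.0, 168.0]]
330 [[463.0, -279.0, 184.0], [468.0, -279.0, 183.0], [473.0, -280.0, 181.0], [478.0, -278.0, 183.0], [483.0, -277.0, 183.0]]
scene
```

View pics/s2.png

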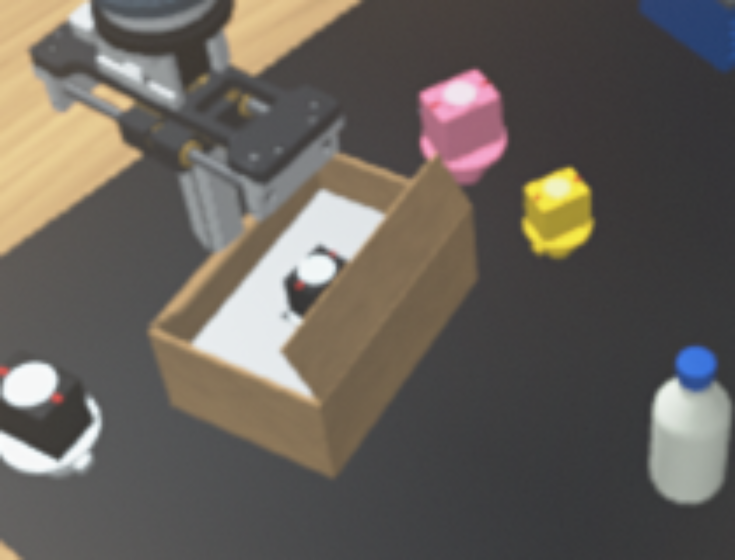

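By depth, the finger ends sit at z of about 0.133 with the TCP at 0.115. So the tips are about 18 mm above the reported TCP, 40 mm short of the stated geometry, which explains the miss. I'll go 4–5 cm lower, starting with a small push.

Call:
jog_arm:
  rows:
    - {"dx": 1.6,"dy": 0.4,"dz": 0,"twist": 0}
    - {"dx": 3.2,"dy": 0.7,"dz": 0,"twist": 0}
    - {"dx": 3.2,"dy": 0.7,"dz": -2.5,"twist": 0}
    - {"dx": 3.2,"dy": 0.7,"dz": -5,"twist": 0}
    - {"dx": 3.2,"dy": 0.7,"dz": -5,"twist": 0}
    - {"dx": 2.2,"dy": 0.5,"dz": -5,"twist": 0}
    - {"dx": 1.5,"dy": 0.3,"dz": -5,"twist": 0}
    - {"dx": 0.8,"dy": 0.2,"dz": -4.3,"twist": 0}
    - {"dx": 0.2,"dy": 0,"dz": -3.7,"twist": 0}
    - {"dx": -0.4,"dy": -0.1,"dz": -3.1,"twist": 0}
    - {"dx": -0.4,"dy": -0.1,"dz": -3.1,"twist": 0}

```text
t: 7.05
eef_pos: [0.4714, -0.2887, 0.0849]
ee_rot: [0.001, 0.671, 0.741, -0.0]
ft_force: [0.3, 0.5, 0.1]
finger_gap: 0.003
gripper_force: 0.0
```

```bash
python3 - <<'E'
from h import *
s=manip.read_state(); print(s["eef_pos"],s["ft_force"])
c=look("wrist"); prof(c,(.03,)); P=cloud(c)
for v in range(260,400,10): print(v,[np.round(P[v,u]*1000).tolist() for u in (305,320)])
E
```

```text
[ 0.47142552 -0.28870984  0.08488282] [0.28728785 0.52510377 0.10947747]
0.03 [(-120, [1.0, 3.0]), (-112, [0.0, 3.0]), (-104, [1.0, 3.0]), (-96, [1.0, 3.0]), (-88, [1.0, 3.0]), (-80, [1.0, 3.0]), (-64, [83.0, 92.0]), (-56, [38.0, 126.0]), (-48, [38.0, 40.0]), (-40, [38.0, 40.0]), (-32, [38.0, 40.0]), (-24, [38.0, 40.0]), (-16, [38.0, 40.0]), (-8, [38.0, 40.0]), (0, [38.0, 40.0]), (8, [38.0, 40.0]), (16, [38.0, 40.0]), (24, [38.0, 40.0]), (32, [38.0, 40.0]), (40, [38.0, 122.0]), (48, [38.0, 113.0]), (56, [38.0, 101.0]), (64, [83.0, 88.0]), (104, [1.0, 3.0]), (112, [1.0, 3.0]), (120, [1.0, 3.0])]
260 [[460.0, -292.0, 38.0], [469.0, -291.0, 39.0]]
270 [[461.0, -298.0, 38.0], [469.0, -298.0, 38.0]]
280 [[461.0, -305.0, 39.0], [468.0, -280.0, 105.0]]
290 [[462.0, -280.0, 118.0], [468.0, -279.0, 118.0]]
300 [[463.0, -280.0, 128.0], [469.0, -280.0, 127.0]]
310 [[463.0, -280.0, 137.0], [469.0, -282.0, 133.0]]
320 [[464.0, -280.0, 145.0], [469.0, -281.0, 143.0]]
330 [[464.0, -281.0, 152.0], [469.0, -281.0, 150.0]]
340 [[464.0, -256.0, 205.0], [469.0, -281.0, 157.0]]
350 [[464.0, -256.0, 210.0], [469.0, -281.0, 164.0]]
360 [[464.0, -256.0, 212.0], [469.0, -281.0, 170.0]]
370 [[465.0, -256.0, 216.0], [467.0, -259.0, 210.0]]
380 [[465.0, -255.0, 220.0], [468.0, -262.0, 209.0]]
390 [[465.0, -256.0, 222.0], [468.0, -261.0, 214.0]]
```

The near flap is now almost upright (top at 126 mm), so I'll continue outward.

Call:
jog_arm:
  rows:
    - {"dx": -1,"dy": -0.2,"dz": 0.2,"twist": 0}
    - {"dx": -2,"dy": -0.4,"dz": 0.2,"twist": 0}
    - {"dx": -3,"dy": -0.65,"dz": 0.1,"twist": 0}
    - {"dx": -4,"dy": -0.9,"dz": -0.3,"twist": 0}
    - {"dx": -5,"dy": -1.1,"dz": -0.8,"twist": 0}
    - {"dx": -6,"dy": -1.3,"dz": -1.3,"twist": 0}
    - {"dx": -6.6,"dy": -1.4,"dz": -1.5,"twist": 0}
    - {"dx": -6.6,"dy": -1.4,"dz": -1.5,"twist": 0}

```text
t: 7.9
eef_pos: [0.4042, -0.3015, 0.0673]
ee_rot: [-0.001, 0.671, 0.741, 0.0]
ft_force: [0.2, -0.1, 0.8]
finger_gap: 0.004
gripper_force: 0.0
```

Call:
jog_arm:
  rows:
    - {"dx": 0,"dy": 0,"dz": 3,"twist": 0}
    - {"dx": 0,"dy": 0,"dz": 6,"twist": 0}
    - {"dx": 4,"dy": 0.9,"dz": 6,"twist": 0}
    - {"dx": 8,"dy": 1.8,"dz": 6,"twist": 0}
    - {"dx": 10.3,"dy": 2.3,"dz": 6,"twist": 0}
    - {"dx": 10.3,"dy": 2.3,"dz": 6,"twist": 0}
    - {"dx": 10.3,"dy": 2.3,"dz": 3,"twist": 0}
    - {"dx": 10.3,"dy": 2.3,"dz": -0.5,"twist": 0}
    - {"dx": 10.3,"dy": 2.3,"dz": -0.5,"twist": 0}
    - {"dx": 11.5,"dy": 2.55,"dz": -0.5,"twist": 0}
    - {"dx": 12.5,"dy": 2.8,"dz": -0.2,"twist": 0}
    - {"dx": 13.2,"dy": 2.95,"dz": 0.5,"twist": 0}

```text
t: 9.1
eef_pos: [0.5392, -0.2726, 0.0752]
ee_rot: [0.001, 0.671, 0.742, 0.0]
ft_force: [-0.8, -1.3, -0.1]
finger_gap: 0.006
gripper_force: 0.2
```

Call:
jog_arm:
  rows:
    - {"dx": 0.7,"dy": 0.15,"dz": 0.6,"twist": 0}
    - {"dx": 1.5,"dy": 0.3,"dz": 1,"twist": 0}
    - {"dx": 2.5,"dy": 0.55,"dz": 1.2,"twist": 0}
    - {"dx": 3.5,"dy": 0.75,"dz": 1.1,"twist": 0}
    - {"dx": 4.5,"dy": 1,"dz": 0.6,"twist": 0}
    - {"dx": 5.5,"dy": 1.2,"dz": 0.1,"twist": 0}
    - {"dx": 6.5,"dy": 1.4,"dz": -0.3,"twist": 0}
    - {"dx": 7.2,"dy": 1.55,"dz": -0.4,"twist": 0}
    - {"dx": 7.2,"dy": 1.55,"dz": -0.4,"twist": 0}
    - {"dx": 7.2,"dy": 1.55,"dz": 3,"twist": 0}
    - {"dx": 7.2,"dy": 1.55,"dz": 6,"twist": 0}

```text
t: 10.2
eef_pos: [0.6088, -0.2564, 0.1331]
ee_rot: [-0.001, 0.671, 0.742, -0.0]
ft_force: [-0.0, -0.4, -0.1]
finger_gap: 0.006
gripper_force: 0.0
```

Call:
jog_arm:
  rows:
    - {"dx": -3,"dy": 1,"dz": 4,"twist": 0}
    - {"dx": -7,"dy": 1.8,"dz": 8,"twist": 0}
    - {"dx": -10.4,"dy": 2.5,"dz": 8,"twist": 0}
    - {"dx": -10.4,"dy": 2.5,"dz": 8,"twist": 0}
    - {"dx": -10.4,"dy": 2.5,"dz": 8,"twist": 0}
  fingers: -0.28

```text
t: 10.7
eef_pos: [0.5052, -0.2318, 0.2136]
ee_rot: [0.001, 0.671, 0.741, 0.0]
ft_force: [1.1, 0.7, 0.0]
finger_gap: 0.39
gripper_force: 0.0
```

```bash
python3 - <<'E'
from h import *
s=manip.read_state(); print(s["eef_pos"],s["ft_force"],s["ee_rot"])
c=look("wrist"); prof(c,(-.03,.05)); P=cloud(c); cv2.imwrite("pics/w3.png",c["frame"])
m=(P[...,2]>.070)&(P[...,2]<.085)&(np.hypot(P[...,0]-.4986,P[...,1]+.237)<.03)
print("grip",m.sum(),cv2.minAreaRect(np.float32(P[m][:,:2])))
E
```

```text
[ 0.50516971 -0.23182494  0.21360163] [1.13350213 0.69819684 0.02436546] [7.33529197e-04 6.71140889e-01 7.41329444e-01 1.57514179e-04]
-0.03 [(-104, [81.0, 84.0]), (-96, [81.0, 84.0]), (-88, [81.0, 83.0]), (-80, [80.0, 83.0]), (-72, [81.0, 83.0]), (-64, [80.0, 83.0]), (-56, [38.0, 40.0]), (-48, [38.0, 40.0]), (-40, [38.0, 40.0]), (-32, [38.0, 40.0]), (-24, [38.0, 40.0]), (-16, [38.0, 40.0]), (-8, [38.0, 40.0]), (0, [37.0, 40.0]), (8, [38.0, 40.0]), (16, [38.0, 40.0]), (24, [38.0, 40.0]), (32, [38.0, 40.0]), (40, [38.0, 40.0]), (48, [38.0, 40.0]), (56, [38.0, 40.0]), (64, [80.0, 82.0]), (72, [80.0, 83.0]), (80, [81.0, 83.0]), (88, [82.0, 84.0]), (96, [82.0, 84.0]), (104, [82.0, 84.0])]
0.05 [(-104, [82.0, 84.0]), (-96, [81.0, 84.0]), (-88, [81.0, 83.0]), (-80, [81.0, 83.0]), (-72, [81.0, 83.0]), (-64, [80.0, 83.0]), (-56, [38.0, 40.0]), (-48, [38.0, 40.0]), (-40, [38.0, 40.0]), (-32, [38.0, 40.0]), (-24, [38.0, 40.0]), (-16, [38.0, 40.0]), (-8, [38.0, 40.0]), (0, [38.0, 40.0]), (8, [38.0, 40.0]), (16, [38.0, 40.0]), (24, [37.0, 40.0]), (32, [38.0, 40.0]), (40, [37.0, 40.0]), (48, [38.0, 40.0]), (56, [38.0, 40.0]), (64, [80.0, 83.0]), (72, [81.0, 83.0]), (80, [81.0, 83.0]), (88, [81.0, 84.0]), (96, [81.0, 84.0]), (104, [82.0, 85.0])]
grip 1633 ((0.4985796809196472, -0.23753708600997925), (0.02768484503030777, 0.03765026852488518), 5.768491744995117)
```

Both flaps now lie level outside. I'll descend onto the adapter's flats, using the same 40 mm tip correction.

Call:
jog_arm:
  rows:
    - {"dx": -0.65,"dy": -0.57,"dz": -4,"twist": 0}
    - {"dx": -0.65,"dy": -0.57,"dz": -8,"twist": 0}
    - {"dx": -0.65,"dy": -0.57,"dz": -12,"twist": 0}
    - {"dx": -0.65,"dy": -0.57,"dz": -14,"twist": 0}
    - {"dx": -0.65,"dy": -0.57,"dz": -16,"twist": 0}
    - {"dx": -0.65,"dy": -0.57,"dz": -17.5,"twist": 0}
    - {"dx": -0.65,"dy": -0.57,"dz": -18.4,"twist": 0}
    - {"dx": -0.65,"dy": -0.57,"dz": -18.4,"twist": 0}
    - {"dx": -0.65,"dy": -0.57,"dz": -18.4,"twist": 0}

```text
t: 11.65
eef_pos: [0.4995, -0.2378, 0.0296]
ee_rot: [0.0, 0.671, 0.742, 0.0]
ft_force: [-0.1, 0.1, 0.1]
finger_gap: 0.639
gripper_force: 0.0
```

Call:
jog_arm:
  rows:
    - {"dx": 0,"dy": 0,"dz": 0,"twist": 0}
    - {"dx": 0,"dy": 0,"dz": 0,"twist": 0}
    - {"dx": 0,"dy": 0,"dz": 0,"twist": 0}
    - {"dx": 0,"dy": 0,"dz": 0,"twist": 0}
    - {"dx": 0,"dy": 0,"dz": 0,"twist": 0}
    - {"dx": 0,"dy": 0,"dz": 0,"twist": 0}
  fingers: 1
  squeeze: 40

```text
t: 12.25
eef_pos: [0.499, -0.2375, 0.0294]
ee_rot: [0.0, 0.671, 0.742, 0.0]
ft_force: [-0.6, 0.3, 2.5]
finger_gap: 0.294
gripper_force: 40.0
```

Call:
jog_arm:
  rows:
    - {"dx": 0,"dy": 0,"dz": 2,"twist": 0}
    - {"dx": 0,"dy": 0,"dz": 5,"twist": 0}
    - {"dx": 0,"dy": 0,"dz": 9,"twist": 0}
    - {"dx": 0,"dy": 0,"dz": 13,"twist": 0}
    - {"dx": 0,"dy": 3,"dz": 15,"twist": 0}
    - {"dx": 0,"dy": 7,"dz": 15,"twist": 0}
    - {"dx": 0.5,"dy": 12,"dz": 15,"twist": -0.1}
    - {"dx": 0.8,"dy": 17,"dz": 15,"twist": -0.2}
    - {"dx": 0.8,"dy": 22,"dz": 15,"twist": -0.26}
    - {"dx": 0.8,"dy": 27,"dz": 15,"twist": -0.26}
    - {"dx": 0.8,"dy": 32,"dz": 15,"twist": -0.26}
    - {"dx": 0.8,"dy": 36,"dz": 15,"twist": -0.26}

```text
t: 13.45
eef_pos: [0.506, 0.1251, 0.1787]
ee_rot: [-0.0, 0.761, 0.649, -0.0]
ft_force: [-0.2, 0.2, -0.9]
finger_gap: 0.294
gripper_force: 40.0
```

Call:
jog_arm:
  rows:
    - {"dx": 0,"dy": 0,"dz": 0,"twist": 0}
    - {"dx": 0,"dy": 0,"dz": 0,"twist": 0}
    - {"dx": 0,"dy": 0,"dz": 0,"twist": 0}
    - {"dx": 0,"dy": 0,"dz": 0,"twist": 0}

```text
t: 13.85
eef_pos: [0.507, 0.1214, 0.1789]
ee_rot: [-0.0, 0.762, 0.648, -0.0]
ft_force: [0.4, -0.2, -1.8]
finger_gap: 0.294
gripper_force: 40.0
```

```bash
python3 - <<'E'
from h import *
s=manip.read_state(); print(s["eef_pos"],s["ft_force"],s["ee_rot"],s["finger_gap"],s["joint_pos"])
c=look("wrist"); P=cloud(c); f=c["frame"]; cv2.imwrite("pics/w4.png",f); np.savez("w4.npz",**c)
H,S,V=cv2.split(cv2.cvtColor(f,cv2.COLOR_BGR2HSV))
red=((H<8)|(H>172))&(S>120)&(V>60)
n,l,st,ce=cv2.connectedComponentsWithStats(red.astype(np.uint8))
for i in range(1,n):
    if st[i,4]>=20: print(st[i],ce[i],cast(c,*ce[i],.075),np.nanmedian(P[l==i],0))
E
```

```text
[0.50695017 0.12139914 0.17889001] [ 0.4198064  -0.20347552 -1.78926084] [-2.96273915e-05  7.61988802e-01  6.47590173e-01 -1.78292905e-04] 0.2939669622099224 [ 1.74266287e-02 -4.82285597e-02  1.89462640e+00 -1.87394255e-04
  1.29550809e+00  1.79438651e-01]
[302  34   6  24 139] [304.50359712  45.91366906] [0.51410973 0.24720755 0.075     ] [0.51414813 0.24693089 0.07610295]
[303 149   6  21 118] [305.66949153 158.69491525] [0.50245565 0.17614034 0.075     ] [0.50249037 0.17636896 0.07620218]
[321 283   9  14 123] [324.96747967 289.44715447] [0.50013285 0.0790119  0.075     ] [0.50959131 0.13664173 0.22674507]
[321 361   8  13 102] [324.5        367.11764706] [0.48930354 0.01490164 0.075     ] [0.50415337 0.10509725 0.22695437]
[311 433   5   8  31] [312.64516129 436.70967742] [ 0.46931087 -0.04686867  0.075     ] [ 0.47068985 -0.03930077  0.08391652]
```

View pics/w4.png

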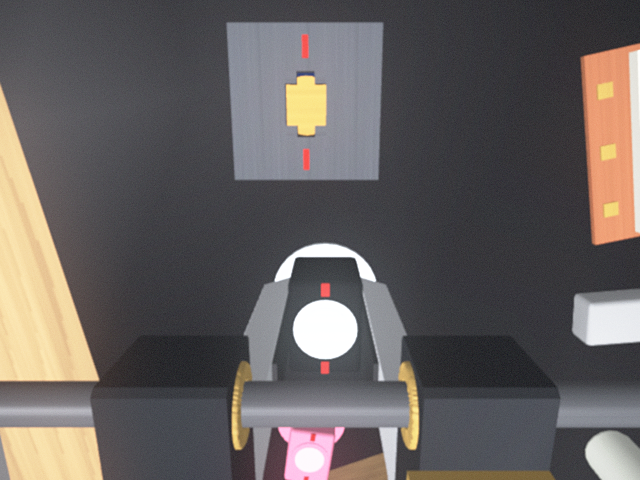

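Marks on the mount at (304,46) and (306,159) give centre (0.508,0.212). Marks on the held adapter at (325,289) and (325,367) give a needed shift of +0.14 and +9.1 cm, with almost no turn.

Call:
jog_arm:
  rows:
    - {"dx": 0.14,"dy": 4,"dz": 0,"twist": 0.01}
    - {"dx": 0.14,"dy": 7.5,"dz": 0,"twist": 0.01}
    - {"dx": 0.14,"dy": 9.1,"dz": 0,"twist": 0.01}
    - {"dx": 0.14,"dy": 9.1,"dz": -3,"twist": 0.01}
    - {"dx": 0.14,"dy": 9.1,"dz": -6,"twist": 0.01}
    - {"dx": 0.14,"dy": 9.1,"dz": -7.5,"twist": 0.01}
    - {"dx": 0.14,"dy": 9.1,"dz": -8,"twist": 0.01}
    - {"dx": 0.14,"dy": 9.1,"dz": -8.4,"twist": 0.01}
    - {"dx": 0.14,"dy": 9.1,"dz": -8.8,"twist": 0.01}
    - {"dx": 0.14,"dy": 9.1,"dz": -9.1,"twist": 0.01}
    - {"dx": 0.14,"dy": 9.1,"dz": -9.1,"twist": 0.01}

```text
t: 15.0
eef_pos: [0.5085, 0.2136, 0.0884]
ee_rot: [0.0, 0.758, 0.652, 0.0]
ft_force: [-0.8, 0.2, -1.3]
finger_gap: 0.293
gripper_force: 40.0
```

Call:
jog_arm:
  rows:
    - {"dx": 0,"dy": 0,"dz": -0.2,"twist": 0}
    - {"dx": 0,"dy": 0,"dz": -0.5,"twist": 0}
    - {"dx": 0,"dy": 0,"dz": -0.8,"twist": 0}
    - {"dx": 0,"dy": 0,"dz": -0.8,"twist": 0}

```text
t: 15.4
eef_pos: [0.5078, 0.2135, 0.0795]
ee_rot: [-0.0, 0.758, 0.652, -0.0]
ft_force: [-0.4, -0.4, -1.3]
finger_gap: 0.297
gripper_force: 40.0
```

Call:
jog_arm:
  rows:
    - {"dx": 0,"dy": 0,"dz": -0.3,"twist": 0}
    - {"dx": 0,"dy": 0,"dz": -0.6,"twist": 0}
    - {"dx": 0,"dy": 0,"dz": -0.9,"twist": 0}
    - {"dx": 0,"dy": 0,"dz": -1.1,"twist": 0}
    - {"dx": 0,"dy": 0,"dz": -1.3,"twist": 0}
    - {"dx": 0,"dy": 0,"dz": -1.3,"twist": 0}

```text
t: 16.0
eef_pos: [0.5086, 0.2137, 0.0673]
ee_rot: [0.0, 0.758, 0.652, 0.0]
ft_force: [-0.6, 1.0, 4.0]
finger_gap: 0.297
gripper_force: 40.0
```

Call:
jog_arm:
  rows:
    - {"dx": 0,"dy": 0,"dz": -0.15,"twist": 0}
    - {"dx": 0,"dy": 0,"dz": -0.15,"twist": 0}
    - {"dx": 0,"dy": 0,"dz": -0.15,"twist": 0}

```text
t: 16.3
eef_pos: [0.5086, 0.2137, 0.0663]
ee_rot: [0.0, 0.758, 0.652, 0.0]
ft_force: [-1.7, -0.3, 6.8]
finger_gap: 0.295
gripper_force: 40.0
```

Call:
jog_arm:
  rows:
    - {"dx": 0,"dy": 0,"dz": -0.15,"twist": 0}
    - {"dx": 0,"dy": 0,"dz": -0.15,"twist": 0}
    - {"dx": 0,"dy": 0,"dz": -0.15,"twist": 0}

```text
t: 16.6
eef_pos: [0.5086, 0.2137, 0.0663]
ee_rot: [0.0, 0.758, 0.652, -0.0]
ft_force: [-7.7, -1.8, 16.8]
finger_gap: 0.295
gripper_force: 40.0
```

The flange is flush: z has stopped and the force rises. Now the twist, with a firmer grip.

Call:
jog_arm:
  rows:
    - {"dx": 0,"dy": 0,"dz": 0,"twist": 0}
    - {"dx": 0,"dy": 0,"dz": 0,"twist": -0.1}
    - {"dx": 0,"dy": 0,"dz": 0,"twist": -0.23}
    - {"dx": 0,"dy": 0,"dz": 0,"twist": -0.36}
    - {"dx": 0,"dy": 0,"dz": 0,"twist": -0.49}
    - {"dx": 0,"dy": 0,"dz": 0,"twist": -0.62}
    - {"dx": 0,"dy": 0,"dz": 0,"twist": -0.75}
    - {"dx": 0,"dy": 0,"dz": 0,"twist": -0.88}
    - {"dx": 0,"dy": 0,"dz": 0,"twist": -1}
    - {"dx": 0,"dy": 0,"dz": 0,"twist": -1.1}
    - {"dx": 0,"dy": 0,"dz": 0,"twist": -1.2}
    - {"dx": 0,"dy": 0,"dz": 0,"twist": -1.2}
  squeeze: 55

```text
t: 17.8
eef_pos: [0.5105, 0.2127, 0.0664]
ee_rot: [0.001, 0.994, 0.11, 0.002]
ft_force: [-0.7, -4.5, 12.5]
finger_gap: 0.299
gripper_force: 55.0
```

```bash
python3 - <<'E'
from h import *
s=manip.read_state(); print({k:np.round(s[k],3) for k in ("eef_pos","ee_rot","ft_force","ft_torque","finger_gap","joint_pos")})
E
```

```text
{'eef_pos': array([0.511, 0.213, 0.066]), 'ee_rot': array([0.001, 0.994, 0.11 , 0.002]), 'ft_force': array([-0.724, -4.516, 12.543]), 'ft_torque': array([-1.009,  0.302,  0.06 ]), 'finger_gap': np.float64(0.299), 'joint_pos': array([ 0.191,  0.166,  1.894, -0.003,  1.078,  1.544])}
```

Call:
jog_arm:
  rows:
    - {"dx": 0,"dy": 0,"dz": 0,"twist": -0.1}
    - {"dx": 0,"dy": 0,"dz": 0,"twist": -0.2}
    - {"dx": 0,"dy": 0,"dz": 0,"twist": -0.3}
    - {"dx": 0,"dy": 0,"dz": 0,"twist": -0.38}
    - {"dx": 0,"dy": 0,"dz": 0,"twist": -0.38}
    - {"dx": 0,"dy": 0,"dz": 0,"twist": -0.38}

```text
t: 18.4
eef_pos: [0.5105, 0.2121, 0.0664]
ee_rot: [0.001, 0.997, -0.079, 0.002]
ft_force: [-1.0, -6.2, 13.2]
finger_gap: 0.291
gripper_force: 55.0
```

```bash
cat > m.py <<'E'
from h import *
s=manip.read_state(); q=s["ee_rot"]; print({k:np.round(s[k],3) for k in ("t","eef_pos","ft_force","ft_torque","finger_gap")},"toolx yaw",2*np.arctan2(q[2],q[1]))
c=look("wrist"); P=cloud(c); f=c["frame"]; cv2.imwrite("pics/w5.png",f)
H,S,V=cv2.split(cv2.cvtColor(f,cv2.COLOR_BGR2HSV)); red=((H<8)|(H>172))&(S>120)&(V>60)
n,l,st,ce=cv2.connectedComponentsWithStats(red.astype(np.uint8))
for i in range(1,n):
    if st[i,4]>=20: print(st[i,4],ce[i],np.round(np.nanmedian(P[l==i],0),4))
E
python3 m.py
```

```text
{'t': np.float64(18.4), 'eef_pos': array([0.51 , 0.212, 0.066]), 'ft_force': array([-1.038, -6.246, 13.167]), 'ft_torque': array([-1.38 ,  0.425,  0.07 ]), 'finger_gap': np.float64(0.291)} toolx yaw -0.15822450632852444
```

View pics/w5.png

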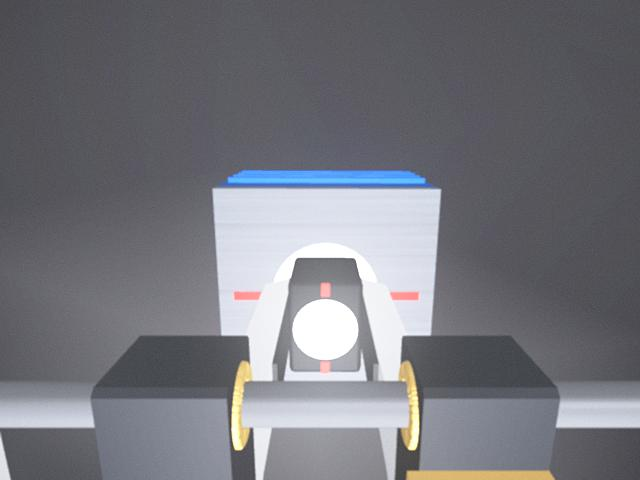

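The view shows the adapter in the grip, unslipped (marks at 325,289 and 325,367), turned about 90° from the mount marks at row 296. I'll press on to the stop.

Call:
jog_arm:
  rows:
    - {"dx": 0,"dy": 0,"dz": 0,"twist": -0.04}
    - {"dx": 0,"dy": 0,"dz": 0,"twist": -0.08}
    - {"dx": 0,"dy": 0,"dz": 0,"twist": -0.08}
    - {"dx": 0,"dy": 0,"dz": 0,"twist": -0.08}

```text
t: 18.85
eef_pos: [0.5104, 0.212, 0.0664]
ee_rot: [0.002, 0.993, -0.118, 0.002]
ft_force: [-1.9, -7.4, 13.2]
finger_gap: 0.292
gripper_force: 55.0
```

```bash
python3 m.py; python3 -c "
from h import *
print(manip.read_state()['joint_pos'], manip.read_state()['tau'])"
```

```text
{'t': np.float64(18.85), 'eef_pos': array([0.51 , 0.212, 0.066]), 'ft_force': array([-1.923, -7.436, 13.206]), 'ft_torque': array([-1.391,  0.487,  0.305]), 'finger_gap': np.float64(0.292)} toolx yaw -0.2373659942770647
[ 0.19078401  0.16610576  1.89377295 -0.00493493  1.07861334  2.00130884] [  3.03970031 -28.2281971  -23.44960213   1.81144886  -1.03069939
   0.30654157]
```

```bash
sed -i 's/(S>120)/(S>70)/' m.py; python3 m.py
```

```text
{'t': np.float64(18.9), 'eef_pos': array([0.51 , 0.212, 0.066]), 'ft_force': array([-2.039, -7.436, 13.026]), 'ft_torque': array([-1.45 ,  0.471,  0.334]), 'finger_gap': np.float64(0.293)} toolx yaw -0.2374032292891662
84 [324.35714286 288.        ] [0.5266 0.2081 0.1142]
232 [403.93103448 289.66810345] [0.5027 0.1755 0.0761]
186 [245.72580645 300.94086022] [0.5147 0.2485 0.0762]
```

The adapter is turned about 1.64 rad from the notches. The torque rise marks the stop, and its top is 38 mm above the plate, so it is flush. It is still gripped and steady.

```bash
python3 -c "
from plant import manip
print(manip.finish_job())"
```

```text
the job is handed in; nothing more can be done
None
```

Job handed in: both flaps are folded back level outside, and the adapter is pressed flush in the mount and turned clockwise to its stop, still gripped there; the bottle, power supply and carrier were not touched.

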